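# Lock the roll holder's jam nut

## Robot

A 6-joint arm with a two-finger parallel gripper is mounted at the origin on the work surface. World frame = base frame: x ahead of the robot, y to its left, z up, the work surface at z = 0. Lengths are in mm, angles in degrees, forces in N, time in s.
With the tool pointing down it reaches from about 300 to 850 mm from the base axis. Payload 4.2 kg.
Tool frame: the origin (TCP) lies on the centre line of the jaws, within the pads' length; the fingertips stand 8 mm ahead of it and the grasp point (between the pads) lies 11 mm behind it; z points along the fingers, y is the line along which they close (so a half turn about z gives the same grasp; the last joint's range is limited). The gripper opens to 91 mm and grips with 3 to 60 N. Pads are 32 mm wide; open, the fingers measure 118 mm over their backs; the gripper's body (76 mm by 178 mm) begins 60 mm behind the grasp point.
Start: joints at [-69.442, 18.312, 89.639, -0, 72.044, -1.146], TCP at [212.642, -534.252, 221.976] pointing down, gripper open.
Joint ranges: [-177.97, 177.97], [-48.28, 115.42], [12.27, 149.76], [-77.06, 257.06], [2.81, 150.46], [-146.56, 146.56]. Speed limits (degrees/s): [147.25, 147.25, 180, 180, 180, 180].

## Interface

Orientations are given as [roll, pitch, yaw] about the fixed x, y, z axes, in that order (R = Rz(yaw) Ry(pitch) Rx(roll)).
In Python, from workcell import telemetry, eyes, ticket gives the robot as it stands. The module is installed in compiled form; this text tells all that it offers.
- The arm moves only by the shell command python3 -m crank 'ROWS' [OPENING] [FORCE]. ROWS is JSON, a list of rows, each an object of numbers: "dx", "dy", "dz": the shift along the world's x, y, z normalised to -1 to 1, where 1 is 80 cm; "yaw": the turn about the world's z normalised to -1 to 1, where 1 is 5 degrees. A call has 1 to 10 rows; each row shifts and turns the commanded pose from where the row before left it; what a row does not reach is not made up. A row lasts 1/8 s, in which the tool goes at most 62.5 mm and 10.7 degrees, less where a joint would pass 70% of its speed; a pose out of reach is approached as far as the arm can. A call with a number of a shift or a turn outside -1 to 1 is refused whole. A call with a gripper value outside its range is refused whole. OPENING is the opening, from 0 (shut) to 1 (fully open), set as the call begins (- or left out, the last holds). The fingers move at their own pace and stop on an object; FORCE is the grip in N (left out, the last holds). Time passes only in rows, so rows that do not move let the fingers close. It gives the time, the measured TCP pose, the force, the opening and the grip force at its end, in the units of the state.
- telemetry.state(): the state, without advancing time (a new reading comes with each control period).
- eyes.grab_frame(name): name is "scene" or "top"; returns the picture (384x512x3 uint8, red, green, blue); there is no depth.
- eyes.calibration(name): a dict with "camera_matrix" (3x3 intrinsics, pixels), "world_from_camera" (4x4, takes a point from camera to world coordinates). Camera axes: x right, y down, z forward; pixel columns grow to the right and rows downward; lengths in mm; the calibration is good to about 2 mm. A picture is of the moment at which its call begins. calibration takes no time and is no camera call.
- ticket.job_done(): hands the job in; it is judged then, once.
The state is a dict: "time_s": time; "qpos": joint angles; "qvel": joint speeds; "effort": joint torques, N m; "ee_pos": TCP position; "ee_rot": TCP orientation; "force": force on the tool from outside, world axes, zero at the start; "torque": the same for the moment, N m; "gripper_width": finger opening in mm; "gripper_force": force on a finger pad.
Only numpy, scipy, OpenCV 4.12 (cv2) and the standard library are available. Lean on these libraries where they do the work, as an engineer would, in place of code of your own. Each camera call takes 0.05 s, during which the arm holds its last target. There are 200 camera calls.

## Task

Lift the upside-down glass tumbler off the chrome roll holder and set it down, still upside down and without dropping it, in the middle of the cork coaster. Then screw the brass upper nut clockwise down the stud and tighten it firmly against the dark steel nut below, which must not turn, so that it stays locked when you let go. Leave the other things on the tray undisturbed.

Things in the scene. Friction and masses are not known exactly. Their poses are not given: they have to be found in the camera images.
- tumbler_c (a point): Centre (half-way up) of the green-tinted glass tumbler, standing upside down on the holder's platform, over the stud and both nuts. 95 mm high, 60 mm across at the closed top, widening evenly to 72 mm at the open mouth below; wall 3 mm, closed end 8 mm; about 0.18 kg. Its z axis points up, through the closed end.
- coaster_top (a point): Centre of the top face of a round cork coaster, 100 mm across, 8 mm thick, fixed to the tray. z up.
- holder: Chrome spare-roll holder, fixed to the tray. Origin: centre of its underside, on the stud's vertical axis. Base 110 mm across; round platform 90 mm across with its top 46 mm above the origin; from it rises a 15 mm threaded stud whose tip is 95 mm above the origin.
- setnut_c (a point): Centre of the lower nut, dark steel hexagon, 32 mm across flats, 14 mm thick, lying on the platform round the stud (its underside 46 mm, its top 60 mm above the holder's origin). It is stiff (0.7 N m) and must not be turned.
- jam_c (a point): Centre of the upper nut (jam nut): brass hexagon, 40 mm across flats, 46 mm across corners, 18 mm thick, axis vertical, on the stud above the lower nut and captive on its thread; it comes down as it turns clockwise seen from above. Its x axis is square to one pair of flats (a black mark on the top points along +x); the other flats lie every 60 degrees. At the start the gap below it is about 4 to 7 mm; when it meets the lower nut its centre is 69 mm above the holder's origin.
- rundown (a joint): Turn of the brass upper nut down the thread, in rad, growing clockwise seen from above; 12 mm of travel per full turn. It starts at 0.5 to 2.0 and reaches 4.0, its end, where the nut meets the lower nut. Running it down takes about 0.05 N m.
- tighten (a joint): Further clockwise turn of the brass nut once it bears on the lower nut, in rad: 0 while it runs freely, at most 0.45. It begins to move at 0.2 N m and takes 0.7 N m/rad more (0.4 N m at 0.3 rad). When let go, friction keeps up to about 0.28 rad and any more springs back to that; from 0.12 rad on the nut counts as locked. The nut's whole turn is rundown + tighten.
- tray: Speckled grey tray, 360 mm (its x) by 560 mm (its y), fixed; origin at the centre of its underside. Floor 6 mm thick, rim 16 mm high.
- tub_c (a point): Clear storage tub with a blue-grey clip-on lid, 98 x 165 x 78 mm high, 0.5 kg; the point is its centre. Leave alone.
- scrubber_c (a point): Pink silicone scrubber, a 68 mm disc with a grip bar, 30 mm high; the point is its centre. Leave alone.
- hooks_c (a point): White plastic cluster of three hooks on a 30 x 85 mm plate, 32 mm high; the point is its centre. Leave alone.
- jar_c (a point): White jar with a wooden cap, 54 mm across, 40 mm high; the point is its centre. Leave alone.
- bottle_c (a point): Amber pump bottle, the tallest thing on the tray: 54 mm across up to 115 mm, then a black pump to 164 mm with a spout up to 35 mm from its axis; the point lies on its axis 80 mm above its underside. Leave alone.
- tin_c (a point): Blue tin with an aluminium lid, 61 mm across, 62 mm high; the point is its centre. Leave alone.
There are look-alikes about, which are no part of the job. Of the things that look like the part that bears tumbler_c, the largest one is meant.

How it is judged (in metres and radians):
On the way, in this order (a step that is already met when the one before it is completed fails the run):
1. the tumbler stands upside down on the coaster, let go (horizontal distance between tumbler_c and coaster_top below 0.025 m and angle between tumbler_c's own z axis and vertical below 0.08 rad and z of tumbler_c in the frame of coaster_top below 0.052 m and linear speed of tumbler below 0.02 m/s and contact force between the fingers and tumbler below 0.1 N), for 0.2 s.
2. the brass nut has been run down until it meets the steel nut (value of joint rundown above 3.95 rad).
At the end, for the whole second after the job is handed in: The brass nut is run down on the steel nut (rundown above 3.95 rad), stays tightened by more than 0.12 rad and does not turn any more; the tumbler stands released and still, upside down (within 0.08 rad of vertical), on the coaster, its axis within 25 mm of the coaster's centre (all of step 1 and value of joint rundown above 3.95 rad and value of joint tighten above 0.12 rad and velocity of joint tighten between -0.05 and 0.05 rad/s); the robot touches nothing.
It fails at once if the lower steel nut is turned by more than 0.2 rad (value of joint setnut above 0.2 rad or value of joint setnut below -0.2 rad).
It fails at once if the tumbler is tipped by more than 0.5 rad (angle between tumbler_c's own z axis and vertical above 0.5 rad).
It fails at once if the tumbler is dropped (falls freely, reaching 0.5 m/s) (linear speed of tumbler above 0.5 m/s and contact force between the fingers and tumbler below 0.05 N).
It fails at once if the tub, scrubber, hooks, jar, bottle or tin is moved by more than 30 mm (distance of any of tub_c, scrubber_c, hooks_c, jar_c, bottle_c, tin_c from where it was at the start of the episode above 0.03 m).
It also fails if it takes over 67 s, if anything falls off the work surface, if the arm or the gripper's body presses on something with over 40 N, if the wrist force passes 120 N, or if a joint passes its speed limit or range.

## Working session

There is one attempt and no reset: what is moved stays moved. The work goes in short steps, Python scripts to look and compute and a shell command to move; the robot and the scene stay as the last step left them, time stands still between calls to the robot, and variables do not carry over. Pictures are saved under pics/ and viewed, at most 10 in all, crops included, and the job is handed in when it is done.

```bash
mkdir -p pics; python3 - <<'E'
from workcell import telemetry, eyes
import cv2,numpy as np
for n in("scene","top"):
    im=eyes.grab_frame(n); cv2.imwrite(f"pics/{n}0.png",im[:,:,::-1])
    c=eyes.calibration(n); print(n,np.round(c["camera_matrix"],1).tolist(),np.round(c["world_from_camera"],3).tolist())
print(telemetry.state())
E
```

```text
scene [[474.1, 0.0, 256.0], [0.0, 474.1, 197.4], [0.0, 0.0, 1.0]] [[-0.273, 0.794, -0.544, 1249.847], [0.962, 0.223, -0.157, 297.654], [-0.003, -0.566, -0.824, 1159.79], [0.0, 0.0, 0.0, 1.0]]
top [[367.8, 0.0, 257.4], [0.0, 367.8, 195.1], [0.0, 0.0, 1.0]] [[0.002, -0.991, 0.137, 451.471], [-1.0, -0.0, 0.017, 80.515], [-0.016, -0.137, -0.99, 1016.802], [0.0, 0.0, 0.0, 1.0]]
{'time_s': 0.1, 'qpos': array([-6.94424023e+01,  1.83487657e+01,  8.96991609e+01, -2.21731825e-03,
        7.20439927e+01, -1.14707086e+00]), 'qvel': array([ 0.00298544, -0.07193814, -0.1622125 , -0.07463025,  0.083883  ,
        0.00950097]), 'effort': array([-2.06644227e-04, -4.13331664e+01, -2.32510006e+01,  7.28645339e-02,
        4.21842153e-02, -4.40772283e-05]), 'ee_pos': array([ 212.47332105, -533.83353386,  221.19817779]), 'ee_rot': array([-1.79908057e+02,  2.67683963e-04,  2.17053540e+01]), 'force': array([0.46309019, 0.23993803, 0.26657149]), 'torque': array([-0.0207455 ,  0.0549976 ,  0.01213483]), 'gripper_force': 0.0, 'gripper_width': 91.69695008930051}
```

View pics/scene0.png

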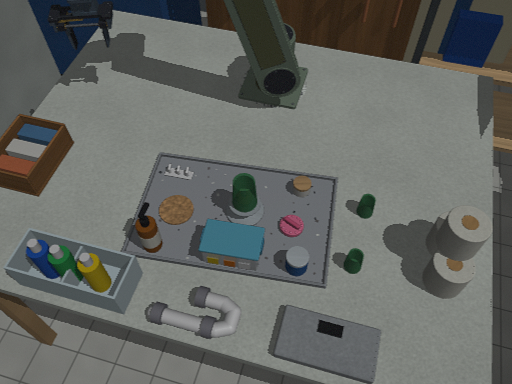

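View pics/top0.png

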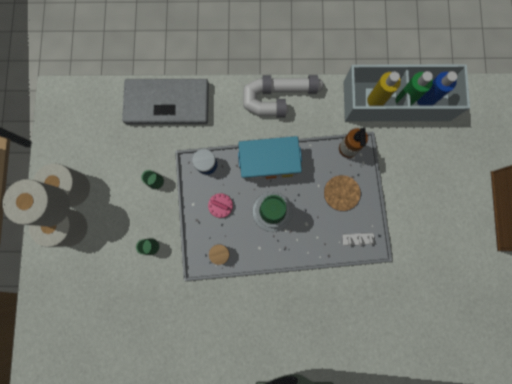

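The top view shows three green tumblers: (273,209) on the chrome holder on the tray, and smaller ones at (153,180) and (148,247) off the tray. The first is the largest and stands on the holder, so it is the one meant. The coaster is at (342,193). I'll measure these and confirm with a crop.

```bash
cat > h.py <<'E'
from workcell import telemetry, eyes
import cv2,numpy as np
def ray(n,u,v,z):
    c=eyes.calibration(n);K=np.array(c["camera_matrix"]);T=np.array(c["world_from_camera"])
    d=T[:3,:3]@np.linalg.solve(K,[u,v,1]);o=T[:3,3]
    return o+d*(z-o[2])/d[2]
def proj(n,p):
    c=eyes.calibration(n);K=np.array(c["camera_matrix"]);T=np.linalg.inv(np.array(c["world_from_camera"]))
    q=K@(T[:3,:3]@np.array(p)+T[:3,3]);return q[:2]/q[2]
def blobs(mask,amin=40):
    cs,_=cv2.findContours(mask.astype(np.uint8),cv2.RETR_EXTERNAL,cv2.CHAIN_APPROX_NONE)
    return [c for c in cs if cv2.contourArea(c)>amin]
E
python3 - <<'E'
from h import *
im=cv2.imread("pics/top0.png");hsv=cv2.cvtColor(im,cv2.COLOR_BGR2HSV);H,S,V=cv2.split(hsv)
print("px", im[209,273],hsv[209,273],hsv[193,342],hsv[200,335],hsv[222,262],hsv[220,300])
for nm,m,zs in(("green",(H>50)&(H<90)&(S>90),(147,52)),("cork",(H<20)&(S>70),(14,)),("chrome?",(S<25)&(V>120),(12,))):
    for c in blobs(m):
        (u,v),r=cv2.minEnclosingCircle(c);e=cv2.fitEllipse(c);x,y,w,h=cv2.boundingRect(c)
        print(nm,np.round((u,v,r),1),"ell",np.round(e[0],1),np.round(e[1],1),cv2.contourArea(c),(x,y,w,h),[np.round(ray("top",*e[0],z)[:2]).tolist() for z in zs])
a=cv2.resize(im[150:270,210:380],None,fx=4,fy=4,interpolation=cv2.INTER_CUBIC)
s=cv2.imread("pics/scene0.png");b=cv2.resize(s[150:270,140:310],None,fx=4,fy=4,interpolation=cv2.INTER_CUBIC)
cv2.imwrite("pics/crop1.png",cv2.resize(np.vstack([a,b]),None,fx=.62,fy=.62))
E
```

```text
px [61 89 51] [ 68 109  89] [ 15 120 132] [ 16 120 134] [ 94  15 123] [100  11  68]
green [147.3 247.    9.7] ell [146.8 246.6] [12.7 18.4] 164.5 (138, 240, 20, 14) [[449.0, 355.0], [449.0, 385.0]]
green [273.  208.8  13.2] ell [272.9 208.8] [23.9 25.8] 483.5 (261, 196, 25, 27) [[539.0, 58.0], [548.0, 56.0]]
green [152.4 178.9   9.7] ell [152.1 179. ] [11.7 19.4] 168.0 (143, 172, 20, 16) [[611.0, 349.0], [628.0, 379.0]]
green [414.   90.5  20.8] ell [415.2  88. ] [20.  40.2] 402.0 (396, 72, 37, 32) [[839.0, -294.0], [881.0, -335.0]]
cork [  4.  337.5  45.7] ell [  6.8 318.6] [ 13.9 132.8] 1051.0 (0, 292, 17, 92) [[258.0, 763.0]]
cork [218.6 254.4  10. ] ell [218.6 254.1] [18.6 19.5] 282.0 (209, 245, 20, 19) [[429.0, 202.0]]
cork [ 48.  227.    7.1] ell [ 47.8 228.9] [ 7.3 15.1] 69.5 (41, 226, 15, 8) [[496.0, 672.0]]
cork [ 24.  201.    8.6] ell [ 24.1 201.1] [15.3 17. ] 203.0 (16, 193, 17, 17) [[573.0, 745.0]]
cork [342.  192.3  18.2] ell [341.8 192.8] [34.1 35.6] 950.5 (324, 176, 36, 35) [[596.0, -134.0]]
cork [ 51.7 182.    7. ] ell [ 52.1 180.9] [ 9.8 14.2] 101.5 (45, 176, 14, 11)
[... 2683 characters left out ...]
]
chrome? [182.   15.5  18.8] ell [182.1  15.4] [29.4 32.3] 678.0 (168, 2, 29, 27) [[1128.0, 322.0]]
chrome? [401.5  14.   18.8] ell [401.1  14.3] [29.5 32.7] 694.0 (387, 1, 30, 27) [[1126.0, -324.0]]
chrome? [369.5  14.   19.5] ell [369.6  14. ] [30.4 33.8] 737.0 (355, 1, 30, 27) [[1128.0, -232.0]]
chrome? [338.5  14.5  19.1] ell [338.3  14.1] [30.3 33.4] 730.0 (324, 1, 30, 27) [[1128.0, -140.0]]
chrome? [496.   13.   19.8] ell [496.4  12.9] [29.9 34.1] 735.5 (481, 0, 31, 27) [[1128.0, -601.0]]
chrome? [464.5  13.5  19.9] ell [464.7  13. ] [29.9 34.1] 730.5 (449, 0, 32, 27) [[1129.0, -509.0]]
chrome? [433.   14.   18.4] ell [433.7  13.2] [28.8 31.6] 658.5 (419, 0, 29, 27) [[1129.0, -419.0]]
```

View pics/crop1.png

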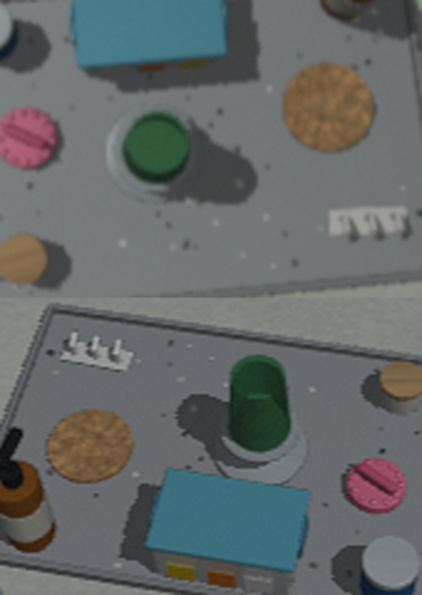

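The crop confirms it: the tallest green tumbler stands on the chrome holder, and the cork coaster is to its right in the top view. Next I'll work out the axis from both views.

```bash
python3 - <<'E'
from h import *
im=cv2.imread("pics/scene0.png");H,S,V=cv2.split(cv2.cvtColor(im,cv2.COLOR_BGR2HSV))
for c in blobs((H>50)&(H<90)&(S>90),100):
    x,y,w,h=cv2.boundingRect(c); print("sc green",(x,y,w,h))
    if 215<x<260: 
        for r in range(y,y+h,4):
            q=c[c[:,0,1]==r][:,0,0]; print(r,q.min(),q.max(),end="; ")
for c in blobs((H<20)&(S>70),300):
    e=cv2.fitEllipse(c)
    if abs(e[0][0]-176)<15: print("\ncoaster scene",np.round(e[0],1),np.round(ray("scene",*e[0],14)))
for p in((544,57,147),(544,57,52)): print(p,"top",proj("top",p),"scene",proj("scene",p))
print("ring",ray("top",271.7,210.7,12)); print("vtop",ray("top",272.9,206.8,147))
im=cv2.imread("pics/top0.png");H,S,V=cv2.split(cv2.cvtColor(im,cv2.COLOR_BGR2HSV))
for c in blobs((H>92)&(H<110)&(S>120),300): 
    r=cv2.minAreaRect(c);print("tub?",[np.round(ray("top",*p,84)[:2]).tolist() for p in cv2.boxPoints(r)])
print("bottle body",proj("top",(720,-160,6)),ray("top",353,150,6),ray("top",361,131,160))
E
```

```text
sc green (344, 249, 19, 24)
sc green (48, 245, 35, 36)
sc green (357, 194, 18, 24)
sc green (233, 173, 24, 39)
173 242 246; 177 235 252; 181 233 254; 185 233 254; 189 233 255; 193 233 255; 197 233 255; 201 233 256; 205 234 255; 209 237 251; 
coaster scene [175.7 209.4] [ 597. -133.   14.]
(544, 57, 147) top [273.41489093 206.51597984] scene [242.73654093 182.03465332]
(544, 57, 52) top [272.45206712 210.33571534] scene [243.63203928 202.03008082]
ring [546.83245017  58.08826552  12.        ]
vtop [543.32099467  58.22491988 147.        ]
tub? [[719.0, 148.0], [733.0, -10.0], [643.0, -17.0], [629.0, 139.0]]
tub? [[847.0, -313.0], [912.0, -397.0], [869.0, -425.0], [805.0, -342.0]]
bottle body [349.09156835 149.58630679] [ 718.78438424 -170.90147048    6.        ] [ 724.81071987 -153.24630622  160.        ]
```

```bash
python3 -m crank '[{"dx":0.0296,"dy":0.0529,"yaw":-0.31},{"dx":0.0296,"dy":0.0529,"yaw":-0.31},{"dx":0.0296,"dy":0.0529,"yaw":-0.31},{"dx":0.0296,"dy":0.0529,"yaw":-0.31},{"dx":0.0296,"dy":0.0529,"yaw":-0.31},{"dx":0.0296,"dy":0.0529,"yaw":-0.31},{"dx":0.0296,"dy":0.0529,"yaw":-0.31}]' 1 && python3 -m crank '[{"dx":0.0296,"dy":0.0529,"yaw":-0.31},{"dx":0.0296,"dy":0.0529,"yaw":-0.31},{"dx":0.0296,"dy":0.0529,"yaw":-0.31},{"dx":0.0296,"dy":0.0529,"yaw":-0.31},{"dx":0.0296,"dy":0.0529,"yaw":-0.31},{"dx":0.0296,"dy":0.0529,"yaw":-0.31},{"dx":0.0296,"dy":0.0529,"yaw":-0.31},{},{}]'
```

```text
validation failed for argument at $[0]...
```

```bash
python3 -m crank '[{"dx":0.0296,"dy":0.0529,"dz":0,"yaw":-0.31},{"dx":0.0296,"dy":0.0529,"dz":0,"yaw":-0.31},{"dx":0.0296,"dy":0.0529,"dz":0,"yaw":-0.31},{"dx":0.0296,"dy":0.0529,"dz":0,"yaw":-0.31},{"dx":0.0296,"dy":0.0529,"dz":0,"yaw":-0.31},{"dx":0.0296,"dy":0.0529,"dz":0,"yaw":-0.31},{"dx":0.0296,"dy":0.0529,"dz":0,"yaw":-0.31}]' 1
```

```text
time_s: 0.98
ee_pos: [378.8, -236.5, 221.8]
ee_rot: [-180.0, 0.0, 10.8]
force: [0.5, -0.3, 0.5]
gripper_width: 91.0
gripper_force: 0.0
```

```bash
python3 -m crank '[{"dx":0.0296,"dy":0.0529,"dz":0,"yaw":-0.31},{"dx":0.0296,"dy":0.0529,"dz":0,"yaw":-0.31},{"dx":0.0296,"dy":0.0529,"dz":0,"yaw":-0.31},{"dx":0.0296,"dy":0.0529,"dz":0,"yaw":-0.31},{"dx":0.0296,"dy":0.0529,"dz":0,"yaw":-0.31},{"dx":0.0296,"dy":0.0529,"dz":0,"yaw":-0.31},{"dx":0.0296,"dy":0.0529,"dz":0,"yaw":-0.31},{"dx":0,"dy":0,"dz":0,"yaw":0},{"dx":0,"dy":0,"dz":0,"yaw":0}]'
python3 - <<'E'
from h import *
im=eyes.grab_frame("scene")[:,:,::-1]; cv2.imwrite("pics/c2.png",cv2.resize(im[80:280,120:380],None,fx=3,fy=3,interpolation=cv2.INTER_CUBIC))
E
```

```text
time_s: 2.1
ee_pos: [543.5, 57.9, 221.4]
ee_rot: [180.0, 0.1, 0.0]
force: [-0.8, -0.4, -0.6]
gripper_width: 91.3
gripper_force: 0.0
```

View pics/c2.png

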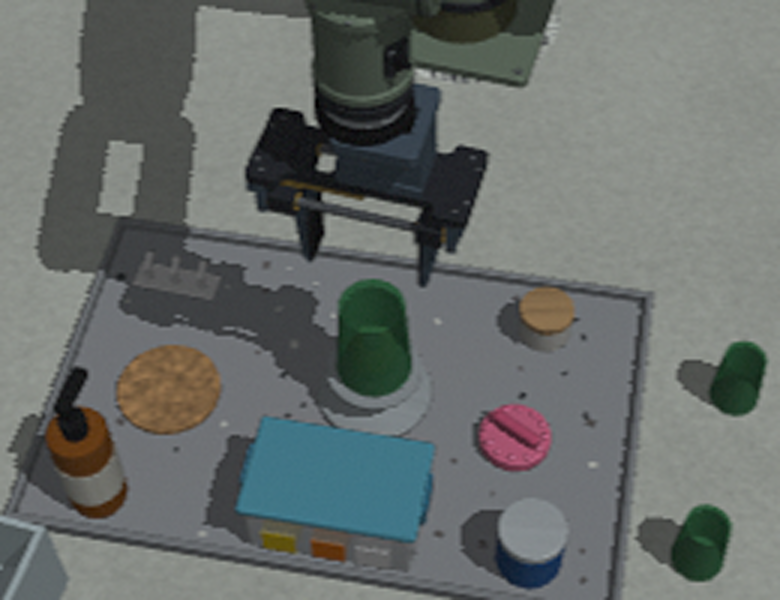

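The gripper straddles the tumbler, with fingertips at about (312,240) and (427,270) in the crop. Descending to grasp.

```bash
python3 -m crank '[{"dx":0.001,"dy":0,"dz":-0.025,"yaw":0},{"dx":0,"dy":0,"dz":-0.03,"yaw":0},{"dx":0,"dy":0,"dz":-0.03,"yaw":0},{"dx":0,"dy":0,"dz":-0.025,"yaw":0},{"dx":0,"dy":0,"dz":-0.02,"yaw":0},{"dx":0,"dy":0,"dz":-0.02,"yaw":0},{"dx":0,"dy":0,"dz":0,"yaw":0},{"dx":0,"dy":0,"dz":0,"yaw":0}]' 1 20
```

```text
time_s: 3.15
ee_pos: [545.4, 58.2, 102.5]
ee_rot: [180.0, -0.1, -0.0]
force: [-0.1, 0.3, -0.6]
gripper_width: 91.0
gripper_force: 0.0
```

```bash
python3 -m crank '[{"dx":0,"dy":0,"dz":0,"yaw":0},{"dx":0,"dy":0,"dz":0,"yaw":0},{"dx":0,"dy":0,"dz":0,"yaw":0},{"dx":0,"dy":0,"dz":0,"yaw":0},{"dx":0,"dy":0,"dz":0,"yaw":0},{"dx":0,"dy":0,"dz":0,"yaw":0}]' 0.4 20
```

```text
time_s: 3.9
ee_pos: [545.1, 58.1, 102.3]
ee_rot: [180.0, -0.0, 0.0]
force: [-0.5, -2.0, 3.2]
gripper_width: 65.7
gripper_force: 20.1
```

```bash
python3 -m crank '[{"dx":0,"dy":0,"dz":0.005,"yaw":0},{"dx":0,"dy":0,"dz":0.015,"yaw":0},{"dx":0,"dy":0,"dz":0.02,"yaw":0},{"dx":0,"dy":0,"dz":0.02,"yaw":0},{"dx":0,"dy":0,"dz":0.02,"yaw":0},{"dx":0,"dy":0,"dz":0.01,"yaw":0},{"dx":0,"dy":0,"dz":0,"yaw":0}]' 0.4 20 
python3 - <<'E'
from h import *
im=eyes.grab_frame("scene")[:,:,::-1]; cv2.imwrite("pics/c3.png",cv2.resize(im[80:280,120:380],None,fx=3,fy=3,interpolation=cv2.INTER_CUBIC))
E
```

```text
time_s: 4.78
ee_pos: [545.3, 58.3, 174.7]
ee_rot: [-180.0, -0.1, 0.0]
force: [0.1, -0.3, -0.8]
gripper_width: 65.4
gripper_force: 19.9
```

View pics/c3.png

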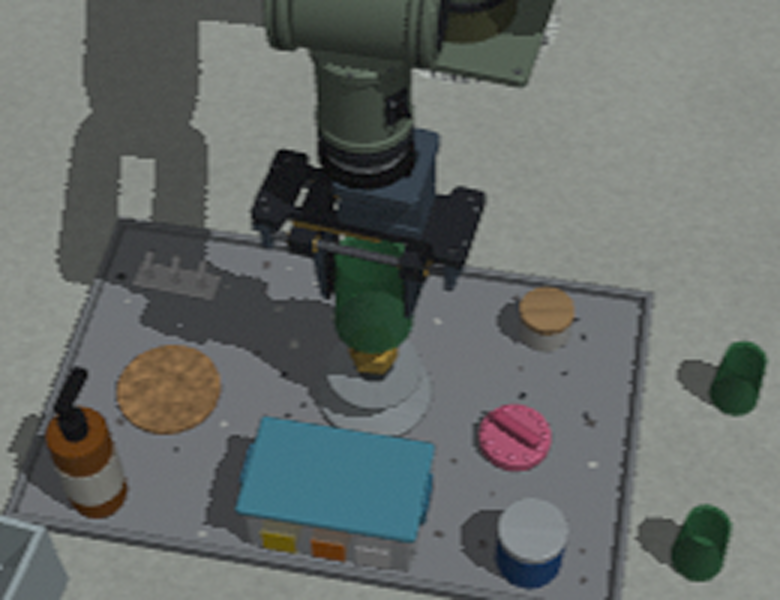

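The tumbler is lifted straight; the brass nut on the dark nut shows below it at (375,358).

```bash
python3 -m crank '[{"dx":0.004,"dy":-0.01,"dz":0,"yaw":0},{"dx":0.008,"dy":-0.03,"dz":0,"yaw":0},{"dx":0.01,"dy":-0.04,"dz":0,"yaw":0},{"dx":0.01,"dy":-0.04,"dz":0,"yaw":0},{"dx":0.01,"dy":-0.04,"dz":0,"yaw":0},{"dx":0.01,"dy":-0.04,"dz":0,"yaw":0},{"dx":0.008,"dy":-0.03,"dz":0,"yaw":0},{"dx":0.004,"dy":-0.01,"dz":0,"yaw":0},{"dx":0,"dy":0,"dz":0,"yaw":0},{"dx":0,"dy":0,"dz":0,"yaw":0}]' 
python3 -m crank '[{"dx":0,"dy":0,"dz":-0.01,"yaw":0},{"dx":0,"dy":0,"dz":-0.025,"yaw":0},{"dx":0,"dy":0,"dz":-0.03,"yaw":0},{"dx":0,"dy":0,"dz":-0.03,"yaw":0},{"dx":0,"dy":0,"dz":-0.02,"yaw":0},{"dx":0,"dy":0,"dz":-0.01,"yaw":0},{"dx":0,"dy":0,"dz":-0.005,"yaw":0},{"dx":0,"dy":0,"dz":-0.005,"yaw":0},{"dx":0,"dy":0,"dz":0,"yaw":0}]'
```

```text
time_s: 6.08
ee_pos: [595.9, -132.8, 173.9]
ee_rot: [-180.0, 0.0, 0.1]
force: [0.1, -0.4, -1.9]
gripper_width: 65.8
gripper_force: 19.9
time_s: 7.2
ee_pos: [596.3, -133.8, 66.2]
ee_rot: [180.0, -0.0, 0.0]
force: [-0.2, -0.6, -1.7]
gripper_width: 65.6
gripper_force: 19.9
```

```bash
python3 -m crank '[{"dx":0,"dy":0,"dz":-0.001,"yaw":0},{"dx":0,"dy":0,"dz":-0.001,"yaw":0},{"dx":0,"dy":0,"dz":-0.001,"yaw":0},{"dx":0,"dy":0,"dz":0,"yaw":0}]'
```

```text
time_s: 7.7
ee_pos: [596.4, -133.8, 64.3]
ee_rot: [180.0, -0.0, 0.0]
force: [-0.7, 0.4, 3.3]
gripper_width: 65.7
gripper_force: 20.1
```

```bash
python3 -m crank '[{"dx":0,"dy":0,"dz":0,"yaw":0},{"dx":0,"dy":0,"dz":0,"yaw":0},{"dx":0,"dy":0,"dz":0,"yaw":0},{"dx":0,"dy":0,"dz":0,"yaw":0},{"dx":0,"dy":0,"dz":0,"yaw":0},{"dx":0,"dy":0,"dz":0,"yaw":0}]' 1 20
python3 -m crank '[{"dx":0,"dy":0,"dz":0.01,"yaw":0},{"dx":0,"dy":0,"dz":0.025,"yaw":0},{"dx":0,"dy":0,"dz":0.03,"yaw":0},{"dx":0,"dy":0,"dz":0.03,"yaw":0},{"dx":0,"dy":0,"dz":0.03,"yaw":0},{"dx":0,"dy":0,"dz":0.03,"yaw":0},{"dx":0,"dy":0,"dz":0.02,"yaw":0}]'
python3 - <<'E'
from h import *
t=eyes.grab_frame("top")[:,:,::-1];s=eyes.grab_frame("scene")[:,:,::-1]
cv2.imwrite("pics/top4.png",t);cv2.imwrite("pics/scene4.png",s)
r=lambda a,f:cv2.resize(a,None,fx=f,fy=f,interpolation=cv2.INTER_CUBIC)
a=r(t[185:235,245:301],7);b=r(s[165:215,215:271],7);c=r(s[140:265,130:270],2.8)
W=np.zeros((600,800,3),np.uint8);W[:350,:392]=a[:350,:392];W[:350,400:792]=b[:350,:392];c=c[:245,:392];W[352:352+c.shape[0],:c.shape[1]]=c
cv2.imwrite("pics/c4.png",W)
E
```

```text
time_s: 8.45
ee_pos: [596.2, -133.8, 63.6]
ee_rot: [180.0, -0.0, 0.0]
force: [-0.3, -1.2, 0.6]
gripper_width: 91.3
gripper_force: 0.0
time_s: 9.32
ee_pos: [596.5, -133.9, 205.4]
ee_rot: [180.0, -0.1, 0.0]
force: [-0.9, -0.5, -0.7]
gripper_width: 91.6
gripper_force: 0.0
```

View pics/c4.png

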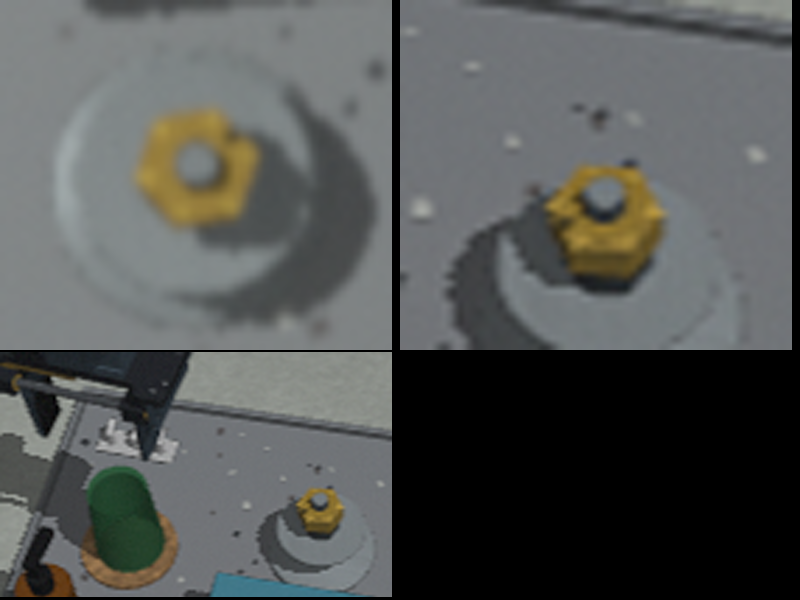

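The tumbler stands on the coaster (crop (125,520)). The brass nut is in view, with its black mark toward the upper right in the top view at crop (235,133). Now I'll get its angle and axis from the mask.

```bash
python3 - <<'E'
from h import *
for n in("top","scene"):
    im=cv2.imread(f"pics/{n}4.png");x0,y0=(245,185) if n=="top" else (215,165)
    cr=cv2.resize(im[y0:y0+50,x0:x0+56],None,fx=8,fy=8,interpolation=cv2.INTER_CUBIC)
    H,S,V=cv2.split(cv2.cvtColor(cr,cv2.COLOR_BGR2HSV))
    m=(H>12)&(H<35)&(S>110)
    if n=="scene": m&=V>110
    c=max(blobs(m,200),key=cv2.contourArea);hl=cv2.convexHull(c)
    P=np.array([ray(n,(p[0]+.5)/8+x0-.5,(p[1]+.5)/8+y0-.5,89)[:2] for p in hl[:,0,:].astype(float)])
    # resample hull by arc length, area-centroid
    M=cv2.moments(P.astype(np.float32).reshape(-1,1,2));ctr=np.array([M["m10"],M["m01"]])/M["m00"]
    Q=np.vstack([P,P[:1]]);L=np.r_[0,np.cumsum(np.linalg.norm(np.diff(Q,axis=0),axis=1))]
    s=np.linspace(0,L[-1],720,endpoint=False);R=np.c_[np.interp(s,L,Q[:,0]),np.interp(s,L,Q[:,1])]-ctr
    th=np.arctan2(R[:,1],R[:,0]);r=np.hypot(*R.T);o=np.argsort(th)
    a=np.linspace(-np.pi,np.pi,720,endpoint=False);rr=np.interp(a,th[o],r[o],period=2*np.pi)
    F=(rr*np.exp(-6j*a)).mean();corner=-np.degrees(np.angle(F))/6
    print(n,"ctr",ctr.round(1),"r",rr.min().round(1),rr.max().round(1),"area",M["m00"].__round__(),"amp",abs(F).round(2),"corner deg mod60",(corner)%60,"flat normal mod60",(corner+30)%60)
    g=(S<60)&(V>80)
print("stud top",ray("top",245+198/7,185+165/7,101), "scene", ray("scene",215+(605-400)/7,165+195/7,101))
print("ideal area",0.866*40**2)
E
```

```text
top ctr [545.  57.] r 19.0 21.7 area 1268 amp 0.41 corner deg mod60 41.62520801192557 flat normal mod60 11.625208011925572
scene ctr [543.5  58.3] r 19.6 23.1 area 1383 amp 0.54 corner deg mod60 42.43077444104462 flat normal mod60 12.430774441044615
stud top [543.72887197  56.0974414  101.        ] scene [545.86303105  60.69826867 101.        ]
ideal area 1385.6
```

```bash
python3 -m crank '[{"dx":-0.0065,"dy":0.024,"dz":0,"yaw":1},{"dx":-0.0065,"dy":0.024,"dz":0,"yaw":1},{"dx":-0.0065,"dy":0.024,"dz":0,"yaw":1},{"dx":-0.0065,"dy":0.024,"dz":0,"yaw":1},{"dx":-0.0065,"dy":0.024,"dz":0,"yaw":1},{"dx":-0.0065,"dy":0.024,"dz":0,"yaw":1},{"dx":-0.0065,"dy":0.024,"dz":0,"yaw":1},{"dx":-0.0065,"dy":0.024,"dz":0,"yaw":1},{"dx":-0.0065,"dy":0.024,"dz":0,"yaw":1},{"dx":-0.0065,"dy":0.024,"dz":0,"yaw":1}]' 0.66 20
python3 -c "
from workcell import telemetry as t;s=t.state();print(s['qpos'].round(1),s['ee_pos'].round(1),s['ee_rot'].round(1))"
```

```text
time_s: 10.68
ee_pos: [543.4, 58.8, 202.5]
ee_rot: [-179.9, 0.1, 50.2]
force: [0.9, 0.2, -1.1]
gripper_width: 60.5
gripper_force: 0.0
[ 5.  16.6 95.1 -0.  68.4 44.8] [543.4  58.8 202.5] [-1.799e+02  1.000e-01  5.020e+01]
```

```bash

python3 -m crank '[{"dx":0,"dy":0,"dz":0,"yaw":1},{"dx":0,"dy":0,"dz":0,"yaw":1},{"dx":0,"dy":0,"dz":0,"yaw":1},{"dx":0,"dy":0,"dz":0,"yaw":1},{"dx":0,"dy":0,"dz":0,"yaw":1},{"dx":0,"dy":0,"dz":0,"yaw":1},{"dx":0,"dy":0,"dz":0,"yaw":1},{"dx":0,"dy":0,"dz":0,"yaw":1},{"dx":0,"dy":0,"dz":0,"yaw":1},{"dx":0,"dy":0,"dz":0,"yaw":1}]' | sed -n 3p
python3 -m crank '[{"dx":0,"dy":0,"dz":0,"yaw":1},{"dx":0,"dy":0,"dz":0,"yaw":1},{"dx":0,"dy":0,"dz":0,"yaw":1},{"dx":0,"dy":0,"dz":0,"yaw":1},{"dx":0,"dy":0,"dz":0,"yaw":1},{"dx":0,"dy":0,"dz":0,"yaw":1},{"dx":0,"dy":0,"dz":0,"yaw":1},{"dx":0,"dy":0,"dz":0,"yaw":1},{"dx":0,"dy":0,"dz":0,"yaw":1},{"dx":0,"dy":0,"dz":0,"yaw":1}]' | sed -n 3p
python3 -m crank '[{"dx":0,"dy":0,"dz":0,"yaw":1},{"dx":0,"dy":0,"dz":0,"yaw":1},{"dx":0,"dy":0,"dz":0,"yaw":1},{"dx":0,"dy":0,"dz":0,"yaw":1},{"dx":0,"dy":0,"dz":0,"yaw":1},{"dx":0,"dy":0,"dz":0,"yaw":1},{"dx":0,"dy":0,"dz":0,"yaw":1},{"dx":0,"dy":0,"dz":0,"yaw":1},{"dx":0,"dy":0,"dz":0,"yaw":1},{"dx":0,"dy":0,"dz":0,"yaw":1}]' | sed -n 3p
python3 -m crank '[{"dx":0,"dy":0,"dz":0,"yaw":1},{"dx":0,"dy":0,"dz":0,"yaw":1},{"dx":0,"dy":0,"dz":0,"yaw":1},{"dx":0,"dy":0,"dz":0,"yaw":1},{"dx":0,"dy":0,"dz":0,"yaw":0.4},{"dx":0,"dy":0,"dz":0,"yaw":0},{"dx":0,"dy":0,"dz":0,"yaw":0}]'
python3 -c "
from workcell import telemetry as t;s=t.state();print(s['qpos'].round(1),s['torque'].round(2))"
```

```text
ee_rot: [-179.9, -0.0, 100.2]
ee_rot: [-179.9, -0.1, 150.2]
ee_rot: [180.0, -0.1, -159.8]
time_s: 15.3
ee_pos: [544.1, 58.2, 203.4]
ee_rot: [180.0, -0.0, -138.0]
force: [-0.0, 0.4, -0.4]
gripper_width: 60.1
gripper_force: 0.0
[   4.9   16.5   95.     0.    68.5 -127.1] [ 0.15 -0.13  0.  ]
```

```bash
python3 -m crank '[{"dx":0,"dy":0,"dz":-0.02,"yaw":0},{"dx":0,"dy":0,"dz":-0.03,"yaw":0},{"dx":0,"dy":0,"dz":-0.03,"yaw":0},{"dx":0,"dy":0,"dz":-0.03,"yaw":0},{"dx":0,"dy":0,"dz":-0.02,"yaw":0},{"dx":0,"dy":0,"dz":-0.012,"yaw":0},{"dx":0,"dy":0,"dz":-0.01,"yaw":0},{"dx":0,"dy":0,"dz":0,"yaw":0}]' 0.66 20
python3 -m crank '[{"dx":0,"dy":0,"dz":0,"yaw":0},{"dx":0,"dy":0,"dz":0,"yaw":0},{"dx":0,"dy":0,"dz":0,"yaw":0},{"dx":0,"dy":0,"dz":0,"yaw":0},{"dx":0,"dy":0,"dz":0,"yaw":0},{"dx":0,"dy":0,"dz":0,"yaw":0}]' 0.3 20
python3 -c "
from workcell import telemetry as t;s=t.state();print(s['force'].round(2),s['torque'].round(2))"
```

```text
time_s: 16.3
ee_pos: [544.1, 58.2, 81.7]
ee_rot: [180.0, -0.0, -138.0]
force: [0.0, 0.5, 0.1]
gripper_width: 60.3
gripper_force: 0.0
time_s: 17.05
ee_pos: [545.6, 57.6, 82.6]
ee_rot: [-179.8, 0.1, -138.0]
force: [3.5, -3.5, 0.5]
gripper_width: 39.8
gripper_force: 20.0
[ 3.47 -3.52  0.53] [-0.58 -0.72 -0.05]
```

```bash
python3 -m crank '[{"dx":0.0015,"dy":-0.001,"dz":-0.0002,"yaw":-0.5},{"dx":0,"dy":0,"dz":-0.0002,"yaw":-1},{"dx":0,"dy":0,"dz":-0.0002,"yaw":-1},{"dx":0,"dy":0,"dz":-0.0002,"yaw":-1},{"dx":0,"dy":0,"dz":-0.0002,"yaw":-1},{"dx":0,"dy":0,"dz":-0.0002,"yaw":-1},{"dx":0,"dy":0,"dz":-0.0002,"yaw":-1},{"dx":0,"dy":0,"dz":-0.0002,"yaw":-1},{"dx":0,"dy":0,"dz":-0.0002,"yaw":-1}]' 0.3 25
python3 -c "
from workcell import telemetry as t;s=t.state();print(s['force'].round(2),s['torque'].round(2))"
python3 -m crank '[{"dx":0,"dy":0,"dz":-0.0002,"yaw":-1},{"dx":0,"dy":0,"dz":-0.0002,"yaw":-1},{"dx":0,"dy":0,"dz":-0.0002,"yaw":-1},{"dx":0,"dy":0,"dz":-0.0002,"yaw":-1},{"dx":0,"dy":0,"dz":-0.0002,"yaw":-1},{"dx":0,"dy":0,"dz":-0.0002,"yaw":-1},{"dx":0,"dy":0,"dz":-0.0002,"yaw":-1},{"dx":0,"dy":0,"dz":-0.0002,"yaw":-1}]'
python3 -c "
from workcell import telemetry as t;s=t.state();print(s['force'].round(2),s['torque'].round(2))"
```

```text
time_s: 18.18
ee_pos: [545.8, 57.3, 81.1]
ee_rot: [-180.0, 0.1, 179.4]
force: [1.6, -1.6, 1.6]
gripper_width: 39.5
gripper_force: 25.0
[ 1.57 -1.63  1.63] [-0.26 -0.37  0.05]
time_s: 19.18
ee_pos: [545.8, 57.1, 79.8]
ee_rot: [180.0, 0.1, 139.4]
force: [2.0, -3.0, 1.8]
gripper_width: 39.6
gripper_force: 25.0
[ 1.99 -2.99  1.82] [-0.5  -0.33  0.01]
```

```bash
python3 -m crank '[{"dx":0.0005,"dy":-0.0005,"dz":-0.0002,"yaw":-1},{"dx":0,"dy":0,"dz":-0.0002,"yaw":-1},{"dx":0,"dy":0,"dz":-0.0002,"yaw":-1},{"dx":0,"dy":0,"dz":-0.0002,"yaw":-1},{"dx":0,"dy":0,"dz":-0.0002,"yaw":-1},{"dx":0,"dy":0,"dz":-0.0002,"yaw":-1}]' 0.3 45
python3 -c "
from workcell import telemetry as t;s=t.state();print(s['force'].round(2),s['torque'].round(2))"
python3 -m crank '[{"dx":0,"dy":0,"dz":-0.0002,"yaw":-1},{"dx":0,"dy":0,"dz":-0.0002,"yaw":-1},{"dx":0,"dy":0,"dz":-0.0002,"yaw":-1}]'
python3 -c "
from workcell import telemetry as t;s=t.state();print(s['force'].round(2),s['torque'].round(2),s['qpos'][5])"
```

```text
time_s: 19.92
ee_pos: [545.7, 56.9, 78.8]
ee_rot: [180.0, 0.0, 109.4]
force: [0.5, -2.3, 2.9]
gripper_width: 39.5
gripper_force: 45.0
[ 0.52 -2.31  2.87] [-0.35 -0.18  0.08]
time_s: 20.3
ee_pos: [545.6, 56.9, 78.3]
ee_rot: [-180.0, 0.0, 94.4]
force: [-0.2, -2.7, 2.1]
gripper_width: 39.7
gripper_force: 45.0
[-0.23 -2.7   2.09] [-0.4  -0.15  0.04] 0.41615129280817537
```

```bash
cat > t.py <<'E'
from workcell import telemetry as t;s=t.state();print(s['ee_rot'][2].round(1),s['ee_pos'].round(1),s['force'].round(1),s['torque'].round(2))
E
python3 -m crank '[{"dx":0,"dy":-0.0005,"dz":-0.0002,"yaw":-1},{"dx":0,"dy":0,"dz":-0.0002,"yaw":-1}]'>/dev/null; python3 t.py
python3 -m crank '[{"dx":0,"dy":0,"dz":-0.0002,"yaw":-1},{"dx":0,"dy":0,"dz":-0.0002,"yaw":-1}]'>/dev/null; python3 t.py
python3 -m crank '[{"dx":0,"dy":0,"dz":-0.0002,"yaw":-1},{"dx":0,"dy":0,"dz":-0.0002,"yaw":-1}]'>/dev/null; python3 t.py
```

```text
84.3 [545.5  56.9  78. ] [ 0.6 -0.2  2.9] [-0.12 -0.13  0.07]
74.3 [545.5  56.9  77.6] [ 0.  -1.   3.1] [-0.13 -0.11  0.05]
64.3 [545.4  56.9  77.3] [-0.7 -0.9  3.3] [-0.17 -0.06  0.12]
```

```bash

python3 -m crank '[{"dx":0,"dy":0,"dz":-0.0002,"yaw":-1},{"dx":0,"dy":0,"dz":0,"yaw":0}]'>/dev/null; python3 t.py
python3 -m crank '[{"dx":0,"dy":0,"dz":-0.0002,"yaw":-1},{"dx":0,"dy":0,"dz":0,"yaw":0}]'>/dev/null; python3 t.py
python3 -m crank '[{"dx":0,"dy":0,"dz":-0.0002,"yaw":-1},{"dx":0,"dy":0,"dz":0,"yaw":0}]'>/dev/null; python3 t.py
```

```text
59.5 [545.4  56.9  77.1] [-0.7 -1.2  2.9] [-0.11  0.08 -0.08]
54.6 [545.4  56.9  76.9] [-1.6 -0.2  5.2] [-0.08  0.21  0.01]
49.6 [545.4  56.9  76.8] [-2.5 -0.1  5.8] [-0.01  0.35  0.13]
```

```bash

python3 -m crank '[{"dx":-0.0007,"dy":0,"dz":-0.0002,"yaw":-1},{"dx":0,"dy":0,"dz":0,"yaw":0}]'>/dev/null; python3 t.py
python3 -m crank '[{"dx":0,"dy":0,"dz":0,"yaw":-0.8},{"dx":0,"dy":0,"dz":0,"yaw":0}]'>/dev/null; python3 t.py
python3 -m crank '[{"dx":0,"dy":0,"dz":0,"yaw":-0.8},{"dx":0,"dy":0,"dz":0,"yaw":0}]'>/dev/null; python3 t.py
```

```text
44.6 [545.3  56.9  76.8] [-0.8 -0.3  5.6] [0.02 0.16 0.12]
40.7 [545.3  56.9  76.9] [-1.5 -0.1  6.4] [0.01 0.2  0.2 ]
36.7 [545.3  57.   76.8] [-0.9  0.8  6.2] [0.01 0.18 0.29]
```

```bash

python3 -m crank '[{"dx":0,"dy":0,"dz":0,"yaw":-0.8},{"dx":0,"dy":0,"dz":0,"yaw":0}]'>/dev/null; python3 t.py
python3 -m crank '[{"dx":0,"dy":0,"dz":0,"yaw":-0.8},{"dx":0,"dy":0,"dz":0,"yaw":0}]'>/dev/null; python3 t.py; python3 t.py
```

```text
32.7 [545.2  56.9  76.8] [-1.9 -0.3  5.8] [0.08 0.23 0.28]
28.7 [545.2  57.   76.8] [-0.8  0.9  6.5] [0.05 0.29 0.37]
28.7 [545.2  57.   76.8] [-0.8  0.9  6.5] [0.05 0.29 0.37]
```

```bash

python3 -m crank '[{"dx":0,"dy":0,"dz":0,"yaw":-0.8},{"dx":0,"dy":0,"dz":0,"yaw":0}]'>/dev/null; python3 t.py
for i in 1 2 3; do python3 -m crank '[{"dx":0,"dy":0,"dz":0,"yaw":0}]'>/dev/null; python3 t.py; done
```

```text
24.9 [545.2  57.   76.8] [-1.9  1.2  6.1] [0.21 0.2  1.29]
24.9 [545.2  57.   76.8] [-1.5  0.9  5.7] [0.18 0.23 1.28]
24.9 [545.2  57.   76.8] [-1.6  0.9  6.4] [0.2  0.25 1.18]
24.9 [545.2  57.   76.8] [-1.1  0.7  6.4] [0.22 0.22 1.19]
```

Torque jumped to 1.2 N m, so the nut is at its end stop. I'll ease back and let go.

```bash

python3 -m crank '[{"dx":0,"dy":0,"dz":0,"yaw":0.6},{"dx":0,"dy":0,"dz":0,"yaw":0}]'>/dev/null; python3 t.py
python3 -m crank '[{"dx":0,"dy":0,"dz":0,"yaw":0.6},{"dx":0,"dy":0,"dz":0,"yaw":0},{"dx":0,"dy":0,"dz":0,"yaw":0}]'>/dev/null; python3 t.py
```

```text
27.8 [545.3  57.   76.8] [-1.   1.1  5.4] [0.08 0.25 0.54]
30.7 [545.2  57.   76.8] [-1.4  0.5  6.9] [0.1  0.25 0.23]
```

```bash

python3 -m crank '[{"dx":0,"dy":0,"dz":0,"yaw":0},{"dx":0,"dy":0,"dz":0,"yaw":0},{"dx":0,"dy":0,"dz":0,"yaw":0},{"dx":0,"dy":0,"dz":0,"yaw":0},{"dx":0,"dy":0,"dz":0,"yaw":0}]' 0.66 20
python3 -m crank '[{"dx":0,"dy":0,"dz":0.015,"yaw":0},{"dx":0,"dy":0,"dz":0.03,"yaw":0},{"dx":0,"dy":0,"dz":0.04,"yaw":0},{"dx":0,"dy":0,"dz":0.04,"yaw":0},{"dx":-0.04,"dy":0,"dz":0.03,"yaw":0},{"dx":-0.05,"dy":0.05,"dz":0,"yaw":0},{"dx":-0.05,"dy":0.05,"dz":0,"yaw":0},{"dx":-0.03,"dy":0.05,"dz":0,"yaw":0},{"dx":0,"dy":0.05,"dz":0,"yaw":0},{"dx":0,"dy":0,"dz":0,"yaw":0}]' 
python3 - <<'E'
from h import *
t=eyes.grab_frame("top")[:,:,::-1];s=eyes.grab_frame("scene")[:,:,::-1]
cv2.imwrite("pics/top5.png",t);cv2.imwrite("pics/scene5.png",s)
r=lambda a,f:cv2.resize(a,None,fx=f,fy=f,interpolation=cv2.INTER_CUBIC)
a=r(t[185:235,245:301],7);b=r(s[165:215,215:271],7);c=r(s[140:265,130:270],2);d=r(t[150:270,210:390],2)
W=np.zeros((600,800,3),np.uint8);W[:350,:392]=a;W[:350,400:792]=b
W[350:600,:280]=c;W[352:592,400:760]=d
cv2.imwrite("pics/c5.png",W)
for n in("top","scene"):
    im=cv2.imread(f"pics/{n}5.png");x0,y0=(245,185) if n=="top" else (215,165)
    cr=r(im[y0:y0+50,x0:x0+56],8);H,S,V=cv2.split(cv2.cvtColor(cr,cv2.COLOR_BGR2HSV))
    m=(H>12)&(H<35)&(S>110)
    if n=="scene": m&=V>110
    bl=blobs(m,200)
    if not bl: print(n,"hidden");continue
    hl=cv2.convexHull(max(bl,key=cv2.contourArea))
    P=np.array([ray(n,(p[0]+.5)/8+x0-.5,(p[1]+.5)/8+y0-.5,84)[:2] for p in hl[:,0,:].astype(float)])
    c=P.mean(0);Q=np.vstack([P,P[:1]]);L=np.r_[0,np.cumsum(np.linalg.norm(np.diff(Q,axis=0),axis=1))]
    M=cv2.moments(P.astype(np.float32).reshape(-1,1,2));c=np.array([M["m10"],M["m01"]])/M["m00"]
    q=np.linspace(0,L[-1],720);R=np.c_[np.interp(q,L,Q[:,0]),np.interp(q,L,Q[:,1])]-c
    th=np.arctan2(R[:,1],R[:,0]);o=np.argsort(th);a=np.linspace(-np.pi,np.pi,720,endpoint=False)
    rr=np.interp(a,th[o],np.hypot(*R.T)[o],period=2*np.pi)
    print(n,c.round(1),"flat normal mod60",(-np.degrees(np.angle((rr*np.exp(-6j*a)).mean()))/6+30)%60)
im=cv2.imread("pics/top5.png");H,S,V=cv2.split(cv2.cvtColor(im,cv2.COLOR_BGR2HSV))
for k in blobs((H>50)&(H<90)&(S>90),200):
    e=cv2.fitEllipse(k);print("green",np.round(e[0],1),ray("top",*e[0],90).round())
E
```

```text
time_s: 24.92
ee_pos: [545.2, 56.6, 76.1]
ee_rot: [180.0, 0.0, 30.5]
force: [0.3, 0.4, 0.3]
gripper_width: 60.3
gripper_force: 0.0
time_s: 26.18
ee_pos: [409.2, 218.7, 201.2]
ee_rot: [-180.0, -0.1, 30.7]
force: [-0.1, -0.2, -1.0]
gripper_width: 60.2
gripper_force: 0.0
top [544.9  57. ] flat normal mod60 8.878107548638997
scene [544.6  59.5] flat normal mod60 10.017199313767843
green [345.4 190.6] [ 591. -127.   90.]
green [415.2  88. ] [ 864. -319.   90.]
```

View pics/c5.png

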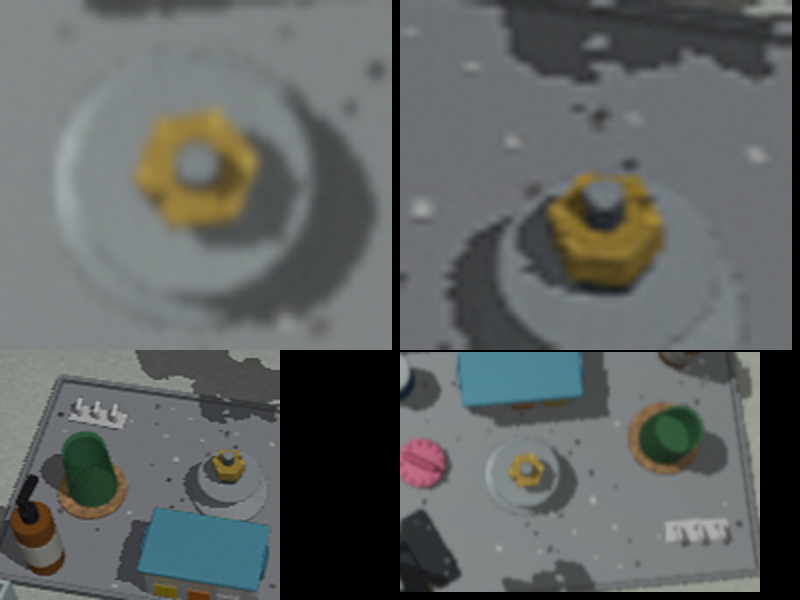

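The picture shows the nut seated on the dark nut (top crop (198,166)), and the tumbler upright on the coaster with nothing else moved. The nut's spring-back after release, about 10–14°, shows it had been wound past the 0.28 rad that friction holds. That means it is locked, so I'm handing in.

```bash
python3 -c "
from workcell import ticket;print(ticket.job_done())"
```

```text
the job is handed in; nothing more can be done
None
```

I set the tumbler upside down on the coaster, ran the brass nut down and tightened it to its end stop, and handed the job in; the lock (about 0.2–0.28 rad kept) is judged from torque and spring-back, and torque peaked near 1.3 N m, above the steel nut's 0.7 N m, so the steel nut could have turned slightly (I estimate under 0.07 rad, not measured).

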